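# Charge the chocolate melter under the low shelf and switch it to melt

## Robot

A 6-joint arm with a two-finger parallel gripper is mounted at the origin on the work surface. World frame = base frame: x ahead of the robot, y to its left, z up, the work surface at z = 0. Lengths are in m, angles in rad, forces in N, time in s.
With the tool pointing down it reaches from about 0.375 to 0.975 m from the base axis. Payload 3.8 kg.
Tool frame: the origin (TCP) lies at the very end of the fingers, on their centre line; the grasp point (between the pads) lies robot.grip_depth behind it (robot.grip_depth is the distance from the TCP to the grasp point, in m); z points along the fingers, y is the line along which they close (so a half turn about z gives the same grasp; the last joint's range is limited). The gripper opens to 88 mm and grips with 3 to 60 N. Pads are 18 mm wide; open, the fingers measure 123 mm over their backs; the gripper's body (75 mm by 187 mm) begins 45 mm behind the grasp point.
Start: joints at [1.185, 0.264, 1.604, -0, 1.274, -0.037], TCP at [0.231, 0.634, 0.239] pointing down, gripper open.
Joint ranges: [-2.63, 2.63], [-0.94, 2.18], [0.31, 2.57], [-1.31, 4.45], [0, 2.66], [-2.55, 2.55]. Speed limits (rad/s): [2.57, 2.57, 3.14, 3.14, 3.14, 3.14].

## Interface

Orientations are given as a unit quaternion [x, y, z, w].
In Python, from rig import sensors, snapshot, camera_model, robot gives the robot as it stands.
- The arm moves only by the tool arm_command, never from a script. Its argument "targets" is text: rows parted by semicolons, each of 7 numbers parted by spaces: the turn, a rotation vector about the world's x, y, z in rad, then the shift along the world's x, y, z in m, then the finger opening in m, from 0 to 0.0881. A call has 1 to 10 rows; each row shifts and turns the commanded pose from where the row before left it; what a row does not reach is not made up. A row lasts 1/10 s, in which the tool goes at most 50 mm and 8.59 degrees, less where a joint would pass 70% of its speed; a pose out of reach is approached as far as the arm can. A call with a gripper value outside its range is refused whole. The fingers move at their own pace and stop on an object; "squeeze" is the grip in N (left out, the last holds). Time passes only in rows, so rows that do not move let the fingers close. It gives the time, the measured TCP pose, the force, the opening and the grip force at its end, in the units of the state.
- sensors.state(): the state, without advancing time (a new reading comes with each control period).
- snapshot(name): name is "scene" or "top" or "wrist"; returns (picture, depth): 420x560x3 uint8, red, green, blue; 420x560 float32, m along the optical axis (not along the pixel's ray), 0 where there is no reading.
- camera_model(name): a dict with "intrinsics" (3x3 intrinsics, pixels), "distortion" ([k1, k2, p1, p2, k3] as OpenCV has them; the pictures are not rectified), "R" (3x3) and "t" (3): a world point X has camera coordinates R X + t. Camera axes: x right, y down, z forward; pixel columns grow to the right and rows downward; lengths in m; the calibration is good to about 2 mm. A picture is of the moment at which its call begins: read the wrist's pose just before it. camera_model takes no time and is no camera call; for the wrist camera it gives the pose at the moment of the call.
- robot.close_job(): hands the job in; it is judged then, once.
The state is a dict: "time_s": time; "joint_positions": joint angles; "joint_vel": joint speeds; "tau": joint torques, N m; "eef_pos": TCP position; "ee_rot": TCP orientation; "ft_force": force on the tool from outside, world axes, zero at the start; "ft_torque": the same for the moment, N m; "finger_gap": finger opening in m; "gripper_force": force on a finger pad.
Only numpy, scipy, OpenCV 4.12 (cv2) and the standard library are available. Lean on these libraries where they do the work, as an engineer would, in place of code of your own. Each camera call takes 0.05 s, during which the arm holds its last target. There are 200 camera calls.

## Task

Tip all four chocolate lumps from the scoop into the melter's pan without knocking the low shelf above it or touching the chocolate with the fingers, and put the scoop back upright on the white board. Once the chocolate is in, set the melter's dial from off to the orange mark: pull it out to unlock it, turn it clockwise, and push it fully home again. Leave everything else where it stands.

Things in the scene. Friction and masses are not known exactly. Their poses are not given: they have to be found in the camera images.
- scoop: aluminium candy scoop, black handle, holding four lumps. Origin: centre of the bowl's underside; +x to the open lip, handle to -x, +z up. Bowl 120 mm long (x -60 to 60), 84 wide, floor 3 thick; back wall (x = -60) 50 high; side walls 50 high behind, from x = -30 falling to 16 at the lip. 0.15 to 0.29 kg. Lumps start to slide at 14 to 20 degrees nose down, all are out by about 30
- scoop_grip (a point): point to grip: centre of the handle, at x = -120, z = 42 mm in the scoop's frame, same axes. The handle is a straight level bar 20 mm wide (y), 24 mm high, from x = -60 to -175 mm, its centre line 42 mm above the scoop's underside. The loaded scoop's centre of mass is 70 to 100 mm ahead of this point, so the grip must be firm
- scoop_lip (a point): middle of the scoop's open lip, on its floor, 60 mm ahead of the scoop's origin and 3 mm above the underside; axes as the scoop's
- board: white plastic board 300 x 170 x 12 mm, fixed, flat on the counter; origin at the centre of its underside, x along its length. The scoop starts lying along it, its origin about 55 mm ahead of the board's centre
- melter: white table-top chocolate melter, 290 mm deep (x), 230 wide (y), 125 high, fixed; origin at the centre of its underside, +x to its back, away from the operator. From x = -65 back it is a box with an open steel pan; in front of that a control panel slopes up from 62 mm high at x = -145 to 108 mm at x = -65 (30 degrees), the dial in its middle
- pan_floor (a point): centre of the pan's floor, 35 mm behind the melter's origin (+x) and 40 mm above the counter; axes as the melter's. The pan is 160 mm (x) by 170 mm (y) inside, 85 mm deep
- pan_mouth (a point): centre of the pan's open mouth, at the height of its rim, 125 mm above the counter; axes as the melter's
- shelf: low slatted steel shelf over the melter, fixed. Origin on the counter within 15 mm of the melter's, same axes. Underside 255 mm, top 273 mm above the counter; from x = -45 mm (the pan's front edge) to 205 and 190 to either side: it covers the pan, 130 mm above the rim, not the control panel. Two posts 26 mm square at x = 195, y = -150 and 150; front and sides open below
- dial_pull (a joint): how far the dial is pulled out along its axis, in m: 0 fully home, 0.014 at the stop. About 3 N moves it and it stays where it is left. Below 0.006 its lug sits in a notch of the detent ring and it cannot turn
- dial_turn (a joint): angle of the dial in rad: 0 at the white (off) mark, 1.2 at the orange mark, growing clockwise as the operator sees it. It goes fully home only within about 0.08 of a mark, where the detent ring has a notch; elsewhere the lug rides on the ring. About 0.05 N m turns it and it stays where it is left
- dial_grip (a point): point on the axis of the black dial, 30 mm above the panel when home; moves and turns with the dial. z: outward along the axis, 30 degrees from vertical, leaning to the operator. Grip bar 44 mm long, 14 wide, 12 to 42 mm above the panel, lying 0.6 rad anticlockwise (about z) from this point's x axis, which at angle 0 points straight up the slope. Below it a skirt 46 mm across, 12 mm high
- dial_ring (a point): centre of the dial on the panel's surface, fixed to the melter: x straight up the slope, y to the operator's left, z outward along the dial's axis. Steel detent ring around the dial, 72 mm across, 7 mm high. The dial's red lug and white pointer line are 0.6 rad left of straight up the slope when off and 0.6 rad right of it at the orange mark
- lump1: dark chocolate lump, a rounded block 30 x 26 x 20 mm, about 20 g, loose in the scoop; origin at the centre of its underside. Slippery (friction about 0.3)
- lump2: dark chocolate lump, a rounded block 30 x 26 x 20 mm, about 20 g, loose in the scoop; origin at the centre of its underside. Slippery (friction about 0.3)
- lump3: dark chocolate lump, a rounded block 30 x 26 x 20 mm, about 20 g, loose in the scoop; origin at the centre of its underside. Slippery (friction about 0.3)
- lump4: dark chocolate lump, a rounded block 30 x 26 x 20 mm, about 20 g, loose in the scoop; origin at the centre of its underside. Slippery (friction about 0.3)
- mould: blue chocolate mould, 300 x 215 x 33 mm, flat on the counter at the far left; origin at the centre of its underside. To be left alone
- bowl: empty steel bowl, 130 mm across, 60 mm high, on the counter beyond the board, or to its right; origin at the centre of its foot. To be left alone
- nut_jar: brown jar of nuts with a black cap, 80 mm across, 110 mm high, on the counter to the right of the board (it and the bowl may be swapped); origin at the centre of its foot. To be left alone
- palette_knife: palette knife 240 mm long lying on the counter at the right; origin at mid length on its underside. To be left alone
- sprinkle_jar: green jar, 68 mm across, 105 mm high, standing on the right half of the shelf; origin at the centre of its foot. To be left alone
- cocoa_tin: red tin, 72 mm across, 120 mm high, standing on the left half of the shelf; origin at the centre of its foot. To be left alone

How it is judged:
By the outcome, as a careful person would: the job done as asked, in the order asked, and still so for the second after the job is handed in, with the robot touching nothing.
It also fails if it takes over 64 s, if anything falls off the work surface, if the arm or the gripper's body presses on something with over 40 N, if the wrist force passes 120 N, or if a joint passes its speed limit or range.

## Working session

There is one attempt and no reset: what is moved stays moved. The work goes in short steps, Python scripts to look and compute and a tool call to move; the robot and the scene stay as the last step left them, time stands still between calls to the robot, and variables do not carry over. Pictures are saved under pics/ and viewed, at most 10 in all, crops included, and the job is handed in when it is done.

Besides the shell and the picture viewer there is one more tool, called after "Request:" as a command line: name --argument value ..., lists and objects as JSON in quotes. arm_command: Moves the arm, as the interface text tells. Its arguments: {"type":"object","properties":{"targets":{"type":"string"},"squeeze":{"type":"number"}},"required":["targets"]}

```bash
ls; mkdir -p pics
python3 - <<'E'
from rig import sensors, snapshot, camera_model, robot
import cv2, numpy as np
print(sensors.state(), robot.grip_depth)
ims=[]
for n in ["scene","top"]:
    p,d=snapshot(n); np.savez(f"{n}.npz",p=p,d=d); cv2.imwrite(f"pics/{n}0.png",p[:,:,::-1])
    m=camera_model(n); print(n,m)
E
```

```text
pics
{'time_s': 0.0, 'joint_positions': array([ 1.18510009e+00,  2.64721674e-01,  1.60533092e+00, -2.07970830e-05,
        1.27369184e+00, -3.69068348e-02]), 'joint_vel': array([-2.35767730e-04,  1.27357023e-03, -2.90601392e-04, -1.19238825e-04,
        3.43092720e-05, -1.89011739e-04]), 'tau': array([-1.66014220e-04, -5.02113676e+01, -3.56874418e+01,  7.27817346e-02,
        2.94454792e-02, -1.91368890e-04]), 'eef_pos': array([0.23044112, 0.63371255, 0.23743247]), 'ee_rot': array([ 1.73508941e-01,  9.84831706e-01, -1.05404884e-03, -2.15931370e-04]), 'ft_force': array([0.25311206, 0.05529638, 0.61102408]), 'ft_torque': array([ 0.00869069, -0.0333471 , -0.0016662 ]), 'gripper_force': 0.0, 'finger_gap': 0.08820604295543731} 0.0187
scene {'intrinsics': array([[419.72983633,   0.        , 283.11400902],
       [  0.        , 419.72983633, 209.90526736],
       [  0.        ,   0.        ,   1.        ]]), 'distortion': array([-0.04425599,  0.        ,  0.        ,  0.        ,  0.        ]), 'R': array([[-0.99864553,  0.05160066,  0.00666896],
       [ 0.03848027,  0.81875791, -0.57284793],
       [-0.0350196 , -0.5718154 , -0.81963454]]), 't': array([0.63267947, 0.06662174, 1.65143301])}
top {'intrinsics': array([[397.27158664,   0.        , 283.62446212],
       [  0.        , 397.27158664, 204.7463461 ],
       [  0.        ,   0.        ,   1.        ]]), 'distortion': array([-0.07052589,  0.        ,  0.        ,  0.        ,  0.        ]), 'R': array([[-0.02430797, -0.99960881,  0.01383306],
       [-0.99690022,  0.02320177, -0.07517729],
       [ 0.07482693, -0.01561759, -0.99707423]]), 't': array([7.57938036e-04, 6.34615312e-01, 1.29086499e+00])}
```

View pics/scene0.png

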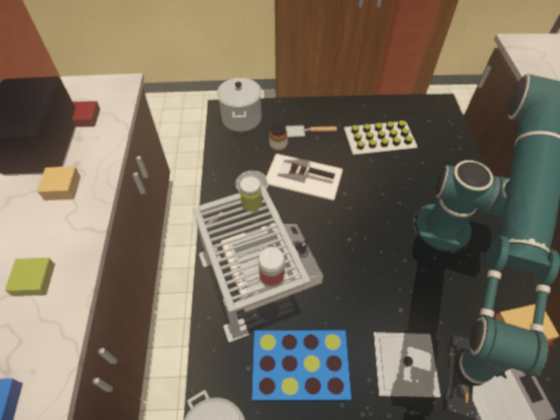

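View pics/top0.png

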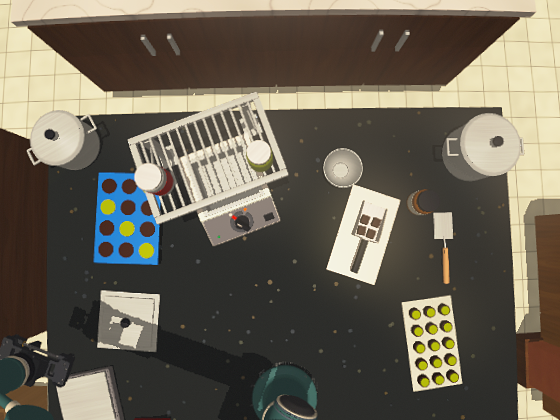

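The top view shows the melter with its dial at about (242,222) under the shelf, and the scoop on the board with its lip towards (370,210) and its handle at (357,258). The bowl is at (343,167) and the nut jar at (420,202). Next I'll measure with depth.

```bash
cat > h.py <<'E'
from rig import sensors, snapshot, camera_model, robot
import cv2, numpy as np
from scipy.spatial.transform import Rotation as Ro
def cloud(d,m):
    H,W=d.shape; u,v=np.meshgrid(np.arange(W),np.arange(H))
    n=cv2.undistortPoints(np.stack([u,v],-1).reshape(-1,1,2).astype(np.float64),m["intrinsics"],np.array(m["distortion"])).reshape(H,W,2)
    c=np.dstack([n,np.ones((H,W))])*d[...,None]
    X=(c-m["t"])@m["R"]; X[d==0]=np.nan
    return X
def rect(P): 
    (c,s,a)=cv2.minAreaRect(P[:,:2].astype(np.float32)*1000); return np.round(c,1),np.round(s,1),a
def proj(X,m):
    return cv2.projectPoints(np.array(X,float).reshape(-1,3),cv2.Rodrigues(m["R"])[0],m["t"].reshape(3,1),m["intrinsics"],np.array(m["distortion"]))[0].reshape(-1,2)
E
python3 - <<'E'
from h import *
z=np.load("top.npz");p=z["p"].astype(int);m=camera_model("top");X=cloud(z["d"],m)
def reg(u0,u1,v0,v1):
    M=np.zeros(p.shape[:2],bool);M[v0:v1,u0:u1]=1;return M
Z=X[...,2]; br=p.sum(2)/3
print("counter z",np.nanmedian(Z[280:330,200:320]))
B=reg(322,402,180,288)
b=B&(br>120)&(abs(Z-.012)<.008); print("board",rect(X[b]),np.nanmedian(Z[b]))
h=B&(br<90)&(Z>.045)&(Z<.075); print("handle",rect(X[h]),np.nanmedian(Z[h]),h.sum())
s=B&(Z>.03); print("scoop>30",rect(X[s]))
s=reg(120,290,90,225)&(Z>.262)&(Z<.283); print("shelf",rect(X[s]),np.nanmedian(Z[s]))
me=reg(190,290,180,250)&(Z>.055)&(Z<.135)
P=X[me]
q=reg(200,280,195,245)&(Z>.05)&(Z<.112)&(br>60); P=X[q]
# plane ransac
rng=np.random.default_rng(0);best=0
for i in range(500):
    t=P[rng.choice(len(P),3,0)];n=np.cross(t[1]-t[0],t[2]-t[0]);l=np.linalg.norm(n)
    if l<1e-6: continue
    n/=l; n*=np.sign(n[2]); k=abs((P-t[0])@n)<.003
    if .7<n[2]<.95 and k.sum()>best: best=k.sum();K=k
c=P[K].mean(0);n=np.linalg.svd(P[K]-c)[2][2];n*=np.sign(n[2]);print("panel",best,len(P),c,n,np.degrees(np.arccos(n[2])),"yaw back",np.degrees(np.arctan2(-n[1],-n[0])))
print("panel extents",rect(P[K]))
# dial: pts out of plane by >30mm
dd=(X-c)@n; g=reg(215,275,195,245)&(dd>.03)&(dd<.06)&(br<90);print("dialtop",X[g].mean(0),dd[g].mean(),g.sum(),rect(X[g]))
np.save("panel.npy",np.r_[c,n])
for nm,a,zz in [("bowl",(318,368,140,190),.05),("nut",(400,436,185,220),.1),("knife",(425,460,200,290),.004),("mould",(90,165,165,270),.025)]:
    k=reg(*a)&(Z>zz);print(nm,rect(X[k]),np.nanmax(Z[k]))
im=cv2.resize(z["p"][120:290,180:450,::-1],None,fx=2.9,fy=2.9,interpolation=cv2.INTER_CUBIC);cv2.imwrite("pics/c1.png",im)
E
```

```text
counter z -0.0003984861326900335
board (array([ 543.5, -253.9]), array([227.8, 306.4]), 70.76559448242188) 0.011835194561538335
handle (array([ 462.3, -252. ]), array([ 17.4, 107.2]), 68.9312744140625) 0.06495816682497525 209
scoop>30 (array([ 575.2, -274.6]), array([311.8, 164.8]), 12.677623748779297)
shelf (array([752.6, 195.5]), array([251.6, 380.9]), 19.278079986572266) 0.2720627338068926
panel 1275 1760 [0.58429409 0.1252346  0.08705516] [-0.47786348 -0.17051383  0.8617259 ] 30.48907740151049 yaw back 19.6376910114288
panel extents (array([583. , 121.9]), array([ 80.6, 230.8]), 19.458654403686523)
dialtop [0.56647291 0.11337719 0.11991585] 0.03885485462745237 63 (array([566.9, 114.8]), array([41.6, 16.7]), 57.60347366333008)
bowl (array([ 750.1, -209.2]), array([126.9, 128. ]), 62.14778137207031) 0.06619489459189964
nut (array([ 631.6, -462.2]), array([57. , 67.1]), 86.33488464355469) 0.11607072760633556
knife (array([ 488.1, -539.9]), array([295.7, 160.8]), 2.29687237739563) 0.11600013015588254
mould (array([599.1, 450.4]), array([326.4, 299.8]), 86.42633819580078) 0.3971486578868783
```

View pics/c1.png

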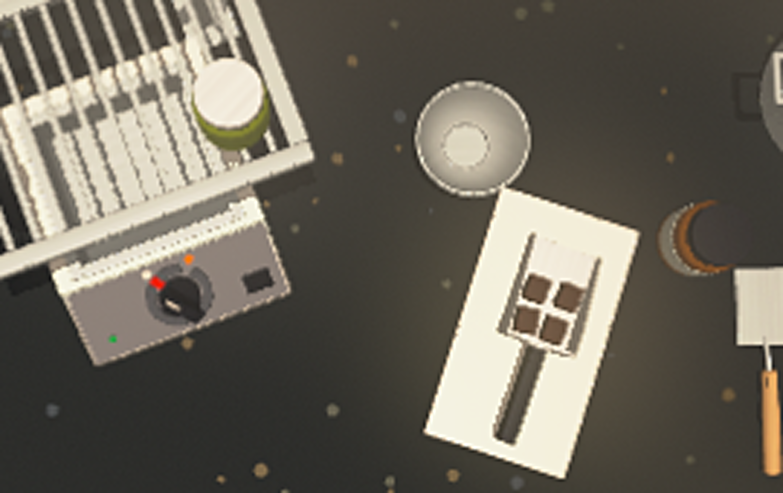

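Request:
arm_command --targets "0 0 0 0.017 -0.038 0.021 0.088;0 0 0 0.017 -0.038 0.021 0.088;0 0 0 0.017 -0.038 0.021 0.088;0 0 0 0.017 -0.04 0 0.088;0 0 0 0.017 -0.04 0 0.088;0 0 0 0.017 -0.04 0 0.088;0 0 0 0.02 -0.042 0 0.088;0 0 0 0.02 -0.042 0 0.088;0 0 0 0.02 -0.042 0 0.088;0 0 0 0.02 -0.042 0 0.088"

```text
time_s: 1.1
eef_pos: [0.4128, 0.2305, 0.3014]
ee_rot: [0.173, 0.985, -0.0, -0.0]
ft_force: [1.1, 0.1, 1.0]
finger_gap: 0.0878
gripper_force: 0.0
```

Request:
arm_command --targets "0 0 0 0.02 -0.042 0 0.088;0 0 0 0.02 -0.042 0 0.088;0 0 0 0 -0.045 0 0.088;0 0 0 0 -0.045 0 0.088;0 0 0 0 -0.045 0 0.088;0 0 0 0 -0.045 0 0.088;0 0 0 0 -0.045 0 0.088;0 0 0 0 -0.045 0 0.088;0 0 0 0 -0.045 0 0.088;0 0 0 0 0 0 0.088"

```text
time_s: 2.1
eef_pos: [0.452, -0.1712, 0.3012]
ee_rot: [0.176, 0.984, -0.001, -0.0]
ft_force: [0.1, -0.3, -0.3]
finger_gap: 0.088
gripper_force: 0.0
```

Run:
```python
from h import *
s=sensors.state();print(s)
m=camera_model("wrist");print(m)
p,d=snapshot("wrist");np.savez("w1.npz",p=p,d=d,**{k:np.array(v) for k,v in m.items()});cv2.imwrite("pics/w1.png",p[:,:,::-1])
```

```text
{'time_s': 2.1, 'joint_positions': array([-0.41217071, -0.13934123,  1.91653171, -0.00206354,  1.36468045,
       -1.62775167]), 'joint_vel': array([ 0.0723456 , -0.01879302,  0.02160751,  0.05924911,  0.02830433,
        0.06539231]), 'tau': array([ -1.54844072, -28.27705443, -36.94488287,  -0.4493906 ,
        -0.12598872,  -0.51817322]), 'eef_pos': array([ 0.45196555, -0.17118009,  0.30116151]), 'ee_rot': array([ 1.76467322e-01,  9.84305971e-01, -9.49907946e-04, -3.70049317e-04]), 'ft_force': array([ 0.12472994, -0.31236559, -0.28888827]), 'ft_torque': array([ 0.02034032, -0.02263295, -0.04290336]), 'gripper_force': 0.0, 'finger_gap': 0.0880016197171383}
{'intrinsics': array([[308.92030238,   0.        , 280.72365397],
       [  0.        , 308.92030238, 209.99341159],
       [  0.        ,   0.        ,   1.        ]]), 'distortion': array([-0.04641396,  0.        ,  0.        ,  0.        ,  0.        ]), 'R': array([[ 0.34673209,  0.93796214, -0.0019696 ],
       [ 0.90584184, -0.33431201,  0.26016542],
       [ 0.24336685, -0.09199185, -0.96556205]]), 't': array([ 0.00470823, -0.517996  ,  0.32373241])}
```

View pics/w1.png

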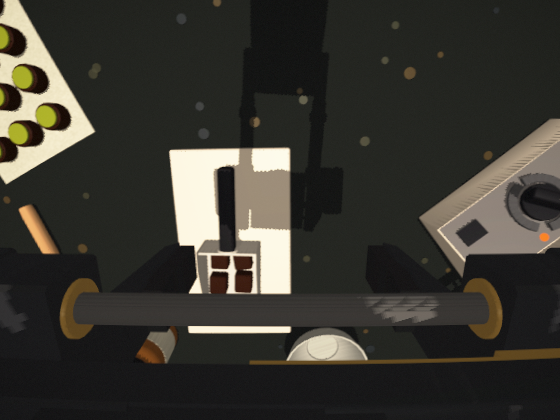

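The wrist view shows the black handle at columns 218–236, rows 167–250, with the bowl below it. The gripper's long side lies along its closing axis, and the camera is on the operator's side. Next I'll measure the handle axis and the dial.

Run:
```python
from h import *
z=np.load("w1.npz");m={k:z[k] for k in("intrinsics","distortion","R","t")};X=cloud(z["d"],m);p=z["p"].astype(int);br=p.sum(2)/3
Z=X[...,2]
M=np.zeros(Z.shape,bool);M[155:262,208:248]=1
k=M&(Z>.05)&(Z<.08)&(br<80);r=rect(X[k]);print("handle",r,np.nanmedian(Z[k]),k.sum())
P=X[k][:,:2];c=P.mean(0);v=np.linalg.svd(P-c)[2][0];v*=np.sign(v[0]);print("axis yaw",np.degrees(np.arctan2(v[1],v[0])));q=(P-c)@v;print("ends",c+v*q.min(),c+v*q.max(),q.max()-q.min())
M[:]=0;M[140:335,165:295]=1
k=M&(br>130)&(abs(Z-.012)<.006);print("board",rect(X[k]),k.sum())
# board edges lines: left/right via rows
k2=M&(Z>.03)&(Z<.08);print(rect(X[k2]))
# top cam also: same handle
t=np.load("top.npz");mt=camera_model("top");Xt=cloud(t["d"],mt);b=t["p"].astype(int).sum(2)/3;M=np.zeros(b.shape,bool);M[232:280,340:375]=1
k=M&(Xt[...,2]>.05)&(Xt[...,2]<.08)&(b<90);P=Xt[k][:,:2];c=P.mean(0);v=np.linalg.svd(P-c)[2][0];v*=np.sign(v[0]);q=(P-c)@v;print("top yaw",np.degrees(np.arctan2(v[1],v[0])),c+v*q.min(),c+v*q.max(),np.median(Xt[k][:,2]))
```

```text
handle (array([ 461.9, -252.3]), array([ 19.3, 110.5]), 69.00578308105469) 0.06563449842322783 1298
axis yaw -21.173863465389754
ends [ 0.41084153 -0.23107438] [ 0.51385463 -0.27097647] 0.1104711528688213
board (array([ 530.8, -277.5]), array([168.8, 298.5]), 70.53999328613281) 12101
(array([ 549.6, -292.9]), array([110.8, 292. ]), 48.39509582519531)
top yaw -21.154580219007368 [ 0.41266334 -0.23160116] [ 0.51263457 -0.2702863 ] 0.06503705118317173
```

Request:
arm_command --targets "-0.038 -0.0976 -0.003 0.003 -0.0165 -0.02 0.088;-0.038 -0.0976 -0.003 0.004 -0.0165 -0.03 0.088;-0.038 -0.0976 -0.003 0.004 -0.0165 -0.03 0.088;-0.038 -0.0976 -0.003 0.004 -0.0165 -0.03 0.088;-0.038 -0.0976 -0.003 0.004 -0.017 -0.03 0.088;0 0 0 0 0 0 0.088;0 0 0 0 0 0 0.088"

```text
time_s: 2.85
eef_pos: [0.4708, -0.2479, 0.1605]
ee_rot: [0.175, 0.95, -0.049, 0.252]
ft_force: [1.1, -1.1, 0.3]
finger_gap: 0.088
gripper_force: 0.0
```

```bash
cat >> h.py <<'E'
def toolR(yaw,lean,bar=0):  # deg; tool z = forward*sin(lean) - Z*cos(lean), y = left
    f=np.array([np.cos(np.radians(yaw)),np.sin(np.radians(yaw)),0]);l=np.array([-f[1],f[0],0]);L=np.radians(lean)
    z=f*np.sin(L)-np.array([0,0,np.cos(L)]); return np.c_[np.cross(l,z),l,z]
def go(p,R):
    s=sensors.state(); D=Ro.from_matrix(R)*Ro.from_quat(s["ee_rot"]).inv()
    print("t",s["time_s"],"dp",np.round(p-s["eef_pos"],4),"rv",np.round(D.as_rotvec(),4),"j",np.round(s["joint_positions"],2),"pos",np.round(s["eef_pos"],4))
E
python3 - <<'E'
from h import *
R=toolR(-21.2,30); go(np.array([.462,-.251,.054])+.0187*R[:,2],R)
E
```

```text
t 2.85 dp [-1.000e-04 -6.500e-03 -1.227e-01] rv [ 0.0038 -0.0055 -0.0042] j [-0.6  -0.24  2.35  0.22  0.53 -1.97] pos [ 0.4708 -0.2479  0.1605]
```

Request:
arm_command --targets "0 -0.005 -0.004 0 -0.0025 -0.035 0.088;0 0 0 0 -0.002 -0.035 0.088;0 0 0 0 -0.002 -0.03 0.088;0 0 0 0 0 -0.0225 0.088;0 0 0 0 0 0 0.088;0 0 0 0 0 0 0.088"

```text
time_s: 3.45
eef_pos: [0.4748, -0.2568, 0.0418]
ee_rot: [0.176, 0.949, -0.051, 0.258]
ft_force: [0.4, -0.8, 1.2]
finger_gap: 0.0878
gripper_force: 0.0
```

Run:
```python
from h import *
R=toolR(-21.2,30); go(np.array([.462,-.251,.054])+.0187*R[:,2],R)
```

```text
t 3.45 dp [-0.004   0.0024 -0.004 ] rv [ 0.0079  0.0053 -0.0015] j [-0.62 -0.    2.43  0.56  0.23 -2.34] pos [ 0.4748 -0.2568  0.0418]
```

Request:
arm_command --targets "0 0 0 -0.003 0.002 -0.003 0.088;0 0 0 0 0 0 0.088"

```text
time_s: 3.65
eef_pos: [0.47, -0.2544, 0.0381]
ee_rot: [0.176, 0.949, -0.051, 0.257]
ft_force: [-0.2, -0.2, 0.9]
finger_gap: 0.0883
gripper_force: 0.0
```

Run:
```python
from h import *
R=toolR(-21.2,30); go(np.array([.462,-.251,.054])+.0187*R[:,2],R)
```

```text
t 3.65 dp [ 0.0007  0.0001 -0.0003] rv [ 0.0082  0.0049 -0.0007] j [-0.62 -0.01  2.44  0.58  0.22 -2.36] pos [ 0.47   -0.2544  0.0381]
```

Request:
arm_command --targets "0 0 0 0 0 0 0.01;0 0 0 0 0 0 0.01;0 0 0 0 0 0 0.01;0 0 0 0 0 0 0.01;0 0 0 0 0 0 0.01;0 0 0 0 0 0 0.01" --squeeze 60

```text
time_s: 4.25
eef_pos: [0.4686, -0.2541, 0.0361]
ee_rot: [0.177, 0.949, -0.051, 0.256]
ft_force: [-0.5, -0.6, -0.6]
finger_gap: 0.0421
gripper_force: 0.0
```

Request:
arm_command --targets "0 0 0 0 0 0.006 0.01;0 0 0 0 0 0.012 0.01;0 0 0 0 0 0.018 0.01;0 0 0 0 0 0.024 0.01;0 0 0 0 0 0.024 0.01;0 0 0 0 0 0.024 0.01;0 0 0 0 0 0.018 0.01;0 0 0 0 0 0.012 0.01;0 0 0 0 0 0.006 0.01;0 0 0 0 0 0 0.01"

```text
time_s: 5.25
eef_pos: [0.469, -0.2543, 0.1808]
ee_rot: [0.177, 0.949, -0.051, 0.257]
ft_force: [0.6, -0.1, -0.2]
finger_gap: 0.01
gripper_force: 0.0
```

Run:
```python
from h import *
s=sensors.state();print(s["joint_positions"].round(2),s["ft_force"],s["ft_torque"],s["gripper_force"])
m=camera_model("wrist");p,d=snapshot("wrist");cv2.imwrite("pics/w2.png",p[:,:,::-1])
X=cloud(d,m);np.savez("w2.npz",p=p,d=d,X=X)
R=toolR(-21.2,30); go(s["eef_pos"],R)
```

```text
[-0.62 -0.27  2.33  0.23  0.57 -1.98] [ 0.58932372 -0.0891599  -0.22830568] [0.06142263 0.22235049 0.01428594] 0.0
t 5.3 dp [ 0.0005 -0.0004  0.0011] rv [0.0066 0.0018 0.0001] j [-0.62 -0.26  2.33  0.23  0.57 -1.98] pos [ 0.4685 -0.254   0.1797]
```

View pics/w2.png

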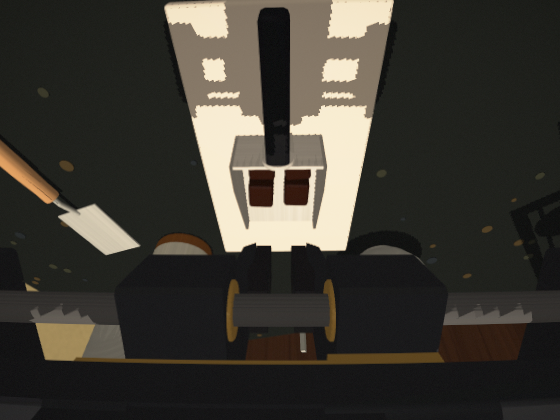

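The wrist view shows the scoop still on the board, with the handle at columns 260–290. The fingers had not finished closing when I lifted. I'll reopen, check the handle position and retry.

Run:
```python
from h import *
z=np.load("w2.npz");X=z["X"];br=z["p"].astype(int).sum(2)/3;Z=X[...,2]
M=np.zeros(Z.shape,bool);M[3:170,250:300]=1
k=M&(Z>.055)&(Z<.08)&(br<80);P=X[k][:,:2];c=P.mean(0);v=np.linalg.svd(P-c)[2][0];v*=np.sign(v[0]);q=(P-c)@v
print(np.degrees(np.arctan2(v[1],v[0])),c+v*q.min(),c+v*q.max(),np.ptp(q),np.median(Z[k]),rect(P))
```

```text
-20.2462358724582 [ 0.38700234 -0.22842713] [ 0.49218893 -0.26722466] 0.11211363272359325 0.06581108577336135 (array([ 439.5, -248.1]), array([ 19.9, 112.1]), 69.8799057006836)
```

Request:
arm_command --targets "0 0 0 0 0 0 0.088;0 0 0 0 0 0 0.088;0 0 0 0 0 0 0.088;0 0 0 0 0 0 0.088;0 0 0 0 0 0 0.088;0 0 0 0 0 0 0.088;0 0 0 0 0 0 0.088;0 0 0 0 0 0 0.088;0 0 0 0 0 0 0.088;0 0 0 0 0 0 0.088"

```text
time_s: 6.3
eef_pos: [0.4687, -0.2541, 0.1802]
ee_rot: [0.177, 0.949, -0.051, 0.256]
ft_force: [0.4, -0.3, -0.4]
finger_gap: 0.0866
gripper_force: 0.0
```

Run:
```python
from h import *
m=camera_model("wrist");p,d=snapshot("wrist")
def H(p,X,a,lab):
    br=p.astype(int).sum(2)/3;Z=X[...,2];M=np.zeros(Z.shape,bool);M[a[0]:a[1],a[2]:a[3]]=1
    k=M&(Z>.055)&(Z<.08)&(br<80);P=X[k][:,:2];c=P.mean(0);v=np.linalg.svd(P-c)[2][0];v*=np.sign(v[0]);q=(P-c)@v
    print(lab,np.degrees(np.arctan2(v[1],v[0])),c+v*q.min(),np.ptp(q),np.median(Z[k]),rect(P),k.sum())
X=cloud(d,m);H(p,X,(3,170,250,300),"wrist")
br=p.astype(int).sum(2)/3;k=(br>130)&(abs(X[...,2]-.012)<.006);k[:,:160]=0;k[:,400:]=0;k[252:]=0;print("board",rect(X[k]))
sp,sd=snapshot("scene");ms=camera_model("scene");Xs=cloud(sd,ms);q=proj([.45,-.25,.06],ms)[0];print(q)
u,v=q.astype(int);H(sp,Xs,(v-20,v+20,u-30,u+30),"scene")
z=np.load("scene.npz");H(z["p"],cloud(z["d"],ms),(v-20,v+20,u-30,u+30),"scene0")
tp,td=snapshot("top");mt=camera_model("top");H(tp,cloud(td,mt),(225,290,335,380),"top")
cv2.imwrite("pics/x.png",np.hstack([cv2.resize(sp[140:240,230:390,::-1],None,fx=2.4,fy=2.4),cv2.resize(tp[180:290,300:460,::-1],None,fx=2.4,fy=2.4)[:240]]))
```

```text
wrist -20.4760563388225 [ 0.38708474 -0.22830297] 0.11157675236007547 0.06583048206124084 (array([ 439.3, -248. ]), array([ 19.8, 111.6]), 69.68291473388672) 4299
board (array([ 531.5, -278.1]), array([169.6, 300.1]), 70.29175567626953)
[324.53108264 172.28737801]
scene -19.214647843925643 [ 0.38901907 -0.22369098] 0.1060728834943307 0.06506675354273156 (array([ 437.9, -244.5]), array([ 19.1, 106.1]), 70.7061996459961) 100
scene0 -20.98375279142209 [ 0.4204282  -0.22925322] 0.0953557946794446 0.0636022218362049 (array([ 464.6, -246.8]), array([14.8, 95.3]), 64.74771881103516) 73
top -18.635819671050864 [ 0.38751498 -0.22963088] 0.10934301750660616 0.06501668397052335 (array([ 438.8, -248.3]), array([ 20., 109.]), 69.67208862304688) 122
```

View pics/x.png

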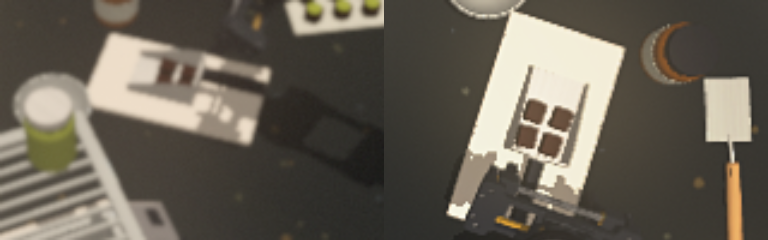

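The scoop slid back 23 mm but is still flat on the board, and all four lumps are in it (they show at about (530,110)–(550,145) in the right-hand crop). I'll regrip at the new pose with less lean and close fully before lifting.

Run:
```python
from h import *
R=toolR(-20.4,22); print(R[:,2]);go(np.array([.446,-.250,.054])+.0187*R[:,2],R)
```

```text
[ 0.35111201 -0.13057739 -0.92718385]
t 6.45 dp [-0.0161  0.0017 -0.1435] rv [0.0565 0.1329 0.0137] j [-0.62 -0.27  2.33  0.23  0.57 -1.98] pos [ 0.4687 -0.2542  0.1802]
```

Request:
arm_command --targets "0.028 0.066 0.007 -0.008 0.001 -0.01 0.088;0.028 0.067 0.007 -0.008 0.001 -0.03 0.088;0 0 0 0 0 -0.035 0.088;0 0 0 0 0 -0.035 0.088;0 0 0 0 0 -0.02 0.088;0 0 0 0 0 -0.0135 0.088;0 0 0 0 0 0 0.088;0 0 0 0 0 0 0.088"

```text
time_s: 7.25
eef_pos: [0.4528, -0.2522, 0.0368]
ee_rot: [0.174, 0.966, -0.034, 0.188]
ft_force: [0.4, -0.2, 0.3]
finger_gap: 0.0874
gripper_force: 0.0
```

Run:
```python
from h import *
R=toolR(-20.4,22); go(np.array([.446,-.250,.054])+.0187*R[:,2],R)
```

```text
t 7.25 dp [-0.0002 -0.0002 -0.0001] rv [ 0.0003 -0.0003 -0.0002] j [-0.62  0.01  2.38  0.25  0.4  -2.05] pos [ 0.4528 -0.2522  0.0368]
```

Request:
arm_command --targets "0 0 0 0 0 0 0;0 0 0 0 0 0 0;0 0 0 0 0 0 0;0 0 0 0 0 0 0;0 0 0 0 0 0 0;0 0 0 0 0 0 0;0 0 0 0 0 0 0;0 0 0 0 0 0 0;0 0 0 0 0 0 0;0 0 0 0 0 0 0" --squeeze 60

```text
time_s: 8.25
eef_pos: [0.4526, -0.2521, 0.0366]
ee_rot: [0.174, 0.966, -0.034, 0.188]
ft_force: [-0.7, -0.4, 1.0]
finger_gap: 0.0192
gripper_force: 60.0
```

Request:
arm_command --targets "0 0 0 0 0 0 0;0 0 0 0 0 0 0;0 0 0 0 0 0.003 0;0 0 0 0 0 0.003 0;0 0 0 0 0 0.004 0;0 0 0 0 0 0 0"

```text
time_s: 8.85
eef_pos: [0.4528, -0.2522, 0.0472]
ee_rot: [0.174, 0.966, -0.034, 0.188]
ft_force: [0.1, 0.9, -2.7]
finger_gap: 0.0193
gripper_force: 60.0
```

Run:
```python
from h import *
s=sensors.state();print(s["ft_force"],s["ft_torque"],s["gripper_force"],s["finger_gap"])
R=toolR(-20.4,22); go(np.array([.446,-.250,.054])+.0187*R[:,2],R)
```

```text
[ 0.09148672  0.85945411 -2.68859576] [ 0.19013543  0.54136997 -0.03380702] 59.999783523380756 0.019344002155595084
t 8.85 dp [-0.0002 -0.0002 -0.0105] rv [ 0.0008  0.0003 -0.0005] j [-0.62 -0.02  2.37  0.24  0.42 -2.04] pos [ 0.4528 -0.2522  0.0472]
```

Request:
arm_command --targets "0 0 0 0 0 0.006 0;0 0 0 0 0 0.012 0;0 0 0 0 0 0.02 0;0 0 0 0 0 0.025 0;0 0 0 0 0 0.025 0;0 0 0 0 0 0.02 0;0 0 0 0 0 0.016 0;0 0 0 0 0 0.009 0;0 0 0 0 0 0.005 0;0 0 0 0 0 0 0"

```text
time_s: 9.85
eef_pos: [0.4528, -0.2523, 0.1854]
ee_rot: [0.174, 0.966, -0.034, 0.188]
ft_force: [0.1, -0.6, -3.5]
finger_gap: 0.0192
gripper_force: 60.0
```

Run:
```python
from h import *
s=sensors.state();x,y,zz=s["eef_pos"];a0=np.degrees(np.arctan2(y,x));r0=np.hypot(x,y)
print(s["ft_force"],s["ft_torque"],s["eef_pos"],a0,r0,s["finger_gap"])
st=[1,2]+[3]*11+[2,1.9];tot=sum(st);a=a0;P=[(x,y)];acc=0
for k in st:
    acc+=k;a=np.radians(a0+acc*(10.47-a0)/tot);r=r0+(.508-r0)*acc/tot;P.append((r*np.cos(a),r*np.sin(a)))
D=np.diff(np.array(P),axis=0)
for k,d in zip(st,D): print(np.round(np.radians(k),4),np.round(d,4))
R=toolR(-20.4,22);go(s["eef_pos"],R)
```

```text
[ 0.12024717 -0.56665555 -3.4770669 ] [0.22318745 0.5550421  0.01337593] [ 0.45284476 -0.25228835  0.18537509] -29.123003512049145 0.5183799627225466 0.019167741057569094
0.0175 [0.0041 0.008 ]
0.0349 [0.0077 0.0162]
0.0524 [0.0105 0.0247]
0.0524 [0.0092 0.0252]
0.0524 [0.0079 0.0256]
0.0524 [0.0065 0.026 ]
0.0524 [0.0051 0.0262]
0.0524 [0.0038 0.0264]
0.0524 [0.0024 0.0265]
0.0524 [0.001  0.0266]
0.0524 [-0.0004  0.0266]
0.0524 [-0.0018  0.0265]
0.0524 [-0.0031  0.0263]
0.0349 [-0.0028  0.0174]
0.0332 [-0.0033  0.0164]
t 9.85 dp [0. 0. 0.] rv [ 0.0012  0.0008 -0.0003] j [-0.62 -0.23  2.25  0.14  0.75 -1.92] pos [ 0.4528 -0.2523  0.1854]
```

Request:
arm_command --targets "0 0 0.0175 0.0041 0.008 0 0;0 0 0.035 0.0077 0.0162 0 0;0 0 0.0524 0.0105 0.0247 0 0;0 0 0.0524 0.0092 0.0252 0 0;0 0 0.0524 0.0079 0.0256 0 0;0 0 0.0524 0.0065 0.026 0 0;0 0 0.0524 0.0051 0.0262 0 0;0 0 0.0524 0.0038 0.0264 0 0;0 0 0.0524 0.0024 0.0265 0 0;0 0 0.0524 0.001 0.0266 0 0"

```text
time_s: 10.85
eef_pos: [0.5101, -0.019, 0.1831]
ee_rot: [-0.058, 0.98, 0.011, 0.189]
ft_force: [0.6, 0.2, -1.5]
finger_gap: 0.0193
gripper_force: 60.0
```

Request:
arm_command --targets "0 0 0.0524 -0.0004 0.0266 0 0;0 0 0.0524 -0.0018 0.0265 0 0;0 0 0.0524 -0.0031 0.0263 0 0;0 0 0.035 -0.0028 0.0174 0 0;0 0 0.0335 -0.0033 0.0164 0 0;0 0 0 0 0 0 0;0 0 0 0 0 0 0"

```text
time_s: 11.55
eef_pos: [0.4988, 0.0928, 0.1836]
ee_rot: [-0.167, 0.967, 0.032, 0.187]
ft_force: [-0.4, -0.1, -3.1]
finger_gap: 0.0195
gripper_force: 60.0
```

Run:
```python
from h import *
s=sensors.state();f=np.array([np.cos(np.radians(19.5)),np.sin(np.radians(19.5))]);O=np.array([.682,.157])
print(s["ft_force"],s["ft_torque"],s["finger_gap"]);go(s["eef_pos"],toolR(19.5,22))
R=Ro.from_quat(s["ee_rot"]).as_matrix();g=s["eef_pos"]-.0187*R[:,2];d=g[:2]-O;print("grip local",d@f,d@[-f[1],f[0]],g[2])
p,dd=snapshot("scene");m=camera_model("scene")
tp,td=snapshot("top");mt=camera_model("top");X=cloud(td,mt)
np.savez("t3.npz",p=tp,X=X);np.savez("s3.npz",p=p,X=cloud(dd,m))
cv2.imwrite("pics/s3.png",np.hstack([cv2.resize(p[170:340,180:340,::-1],None,fx=2.4,fy=2.4),cv2.resize(tp[90:260,120:290,::-1],None,fx=2.3,fy=2.4)]))
```

```text
[-0.41506193 -0.06390908 -3.06766113] [-0.17506692  0.58312755  0.02354234] 0.019464530663739703
t 11.55 dp [0. 0. 0.] rv [ 0.0008 -0.0015 -0.0023] j [ 0.07 -0.25  2.27  0.15  0.76 -1.94] pos [0.4988 0.0928 0.1836]
grip local -0.20109283181097454 0.0006032361187699731 0.20094283800439097
```

View pics/s3.png

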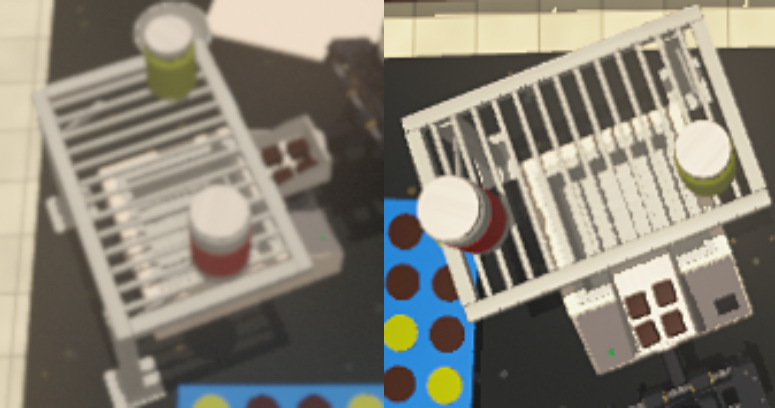

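The left crop shows the scoop's bowl at (285,155), level over the melter's front with all four lumps still in it. In the right crop the lumps are at about (655,310), aligned with the pan. I'll advance and start pouring.

Request:
arm_command --targets "0 0 0 0.0068 0.0024 0 0;0 0 0 0.0068 0.0024 0 0;0 0 0 0.0068 0.0024 0 0;0 0 0 0.0068 0.0024 0 0;-0.0175 0.0494 0 0.0037 0.0013 0.0032 0;-0.0175 0.0494 0 0.0037 0.0013 0.0032 0;-0.0175 0.0494 0 0.0037 0.0013 0.0032 0;-0.0175 0.0494 0 0.0037 0.0013 0.0032 0;0 0 0 0 0 0 0"

```text
time_s: 12.55
eef_pos: [0.5444, 0.108, 0.1986]
ee_rot: [-0.17, 0.982, 0.015, 0.087]
ft_force: [0.3, 0.3, -3.1]
finger_gap: 0.0192
gripper_force: 60.0
```

```bash
cat >> h.py <<'E'
F=np.array([np.cos(np.radians(19.5)),np.sin(np.radians(19.5))]);O=np.array([.682,.157])
def loc(X): d=np.asarray(X)[...,:2]-O; return np.stack([d@F,d@[-F[1],F[0]]],-1)
def rep():
    s=sensors.state();R=Ro.from_quat(s["ee_rot"]).as_matrix();g=s["eef_pos"]-.0187*R[:,2]
    print("t",s["time_s"],"grip",loc(g).round(4),g[2].round(4),"lean",np.degrees(np.arctan2(R[:2,2]@F,-R[2,2])).round(1),"f",s["ft_force"].round(1),"gap",s["finger_gap"].round(4),"j",s["joint_positions"].round(2))
E
python3 - <<'E'
from h import *
rep()
z=np.load("t3.npz");X=z["X"]
k=(X[...,2]>.34)&(X[...,2]<.42)&(loc(X)[...,0]>-80)&(loc(X)[...,0]<220)&(abs(loc(X)[...,1])<.3)
L=loc(X[k&(loc(X)[...,1]>.02)&(X[...,0]>.56)]);print("tin",L.min(0),L.max(0));L=loc(X[k&(loc(X)[...,1]<-.02)]);print("jar",L.min(0),L.max(0))
E
```

```text
Traceback (most recent call last):
  File "h.py", line 24, in rep
    print("t",s["time_s"],"grip",loc(g).round(4),g[2].round(4),"lean",np.degrees(np.arctan2(R[:2,2]@F,-R[2,2])).round(1),"f",s["ft_force"].round(1),"gap",s["finger_gap"].round(4),"j",s["joint_positions"].round(2))
                                                                                                                                                          ^^^^^^^^^^^^^^^^^^^^^
AttributeError: 'float' object has no attribute 'round'
```

```bash
sed -i 's/s\["finger_gap"\].round(4)/s["finger_gap"]/' h.py
python3 - <<'E'
from h import *
rep()
z=np.load("t3.npz");X=z["X"];L=loc(X)
k=(X[...,2]>.34)&(X[...,2]<.42)&(L[...,0]>-.08)&(L[...,0]<.22)
for n,q in(("tin",k&(L[...,1]>.02)&(L[...,1]<.22)),("jar",k&(L[...,1]<-.02)&(L[...,1]>-.22))): print(n,L[q].min(0),L[q].max(0))
E
```

```text
t 12.55 grip [-0.1493 -0.0003] 0.217 lean 10.1 f [ 0.3  0.3 -3.1] gap 0.01918347370037192 j [ 0.13 -0.04  2.03  0.04  0.98 -1.81]
tin [0.0187075 0.1129158] [0.08699599 0.18336328]
jar [-0.01388209 -0.1533385 ] [ 0.04834544 -0.08691762]
```

Request:
arm_command --targets "-0.0175 0.0494 0 0.0032 0.0011 0.0029 0;-0.0175 0.0494 0 0.0032 0.0011 0.0029 0;-0.0175 0.0494 0 0.0032 0.0011 0.0029 0;-0.0175 0.0494 0 0.0032 0.0011 0.0029 0;-0.0175 0.0494 0 0.0032 0.0011 0.0029 0;-0.0175 0.0494 0 0.0032 0.0011 0.0029 0;-0.0175 0.0494 0 0.0032 0.0011 0.0029 0;-0.0175 0.0494 0 0.0032 0.0011 0.0029 0;0 0 0 0 0 0 0;0 0 0 0 0 0 0"

```text
time_s: 13.55
eef_pos: [0.5673, 0.1162, 0.2201]
ee_rot: [-0.169, 0.978, -0.02, -0.12]
ft_force: [-0.0, 0.0, -1.5]
finger_gap: 0.0195
gripper_force: 60.0
```

Request:
arm_command --targets "0 0 0 0 0 0 0;0 0 0 0 0 0 0;0 0 0 0 0 0 0"

```text
time_s: 13.85
eef_pos: [0.5668, 0.1159, 0.221]
ee_rot: [-0.169, 0.978, -0.021, -0.12]
ft_force: [-0.5, -0.5, -3.5]
finger_gap: 0.0193
gripper_force: 60.0
```

Run:
```python
from h import *
rep()
p,d=snapshot("scene");tp,td=snapshot("top");w,wd=snapshot("wrist")
c=lambda a,k:cv2.resize(a[...,::-1],k)
cv2.imwrite("pics/s4.png",np.hstack([c(p[170:340,180:340],(260,300)),c(tp[90:260,120:290],(260,300)),c(w,(280,300))]))
```

```text
t 13.85 grip [-0.1178 -0.0003] 0.2392 lean -14.0 f [-0.5 -0.5 -3.5] gap 0.019262955191112735 j [ 0.18  0.25  1.67 -0.04  1.46 -1.72]
```

View pics/s4.png

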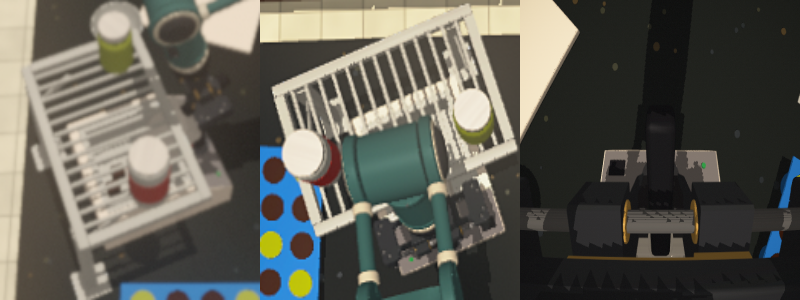

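The wrist view shows only the gripper and handle, so the bowl is hidden. The top view shows the arm over the shelf between the jars, clear of them. I'll retract and check that the scoop is empty.

Request:
arm_command --targets "0.021 -0.0592 0 -0.0068 -0.0024 -0.0037 0;0.021 -0.0592 0 -0.0068 -0.0024 -0.0037 0;0.021 -0.0592 0 -0.0068 -0.0024 -0.0037 0;0.021 -0.0592 0 -0.0068 -0.0024 -0.0037 0;0.021 -0.0592 0 -0.0068 -0.0024 -0.0037 0;0.021 -0.0592 0 -0.0068 -0.0024 -0.0037 0;0.021 -0.0592 0 -0.0068 -0.0024 -0.0037 0;0.021 -0.0592 0 -0.0068 -0.0024 -0.0037 0;0.021 -0.0592 0 -0.0068 -0.0024 -0.0037 0;0.021 -0.0592 0 -0.0068 -0.0024 -0.0037 0"

```text
time_s: 15.0
eef_pos: [0.4983, 0.0919, 0.1837]
ee_rot: [-0.167, 0.967, 0.032, 0.189]
ft_force: [0.1, -0.3, -2.7]
finger_gap: 0.019
gripper_force: 60.0
```

Request:
arm_command --targets "0 0 0 0 0 0 0;0 0 0 0 0 0 0"

```text
time_s: 15.2
eef_pos: [0.4988, 0.0918, 0.1839]
ee_rot: [-0.167, 0.968, 0.032, 0.187]
ft_force: [0.4, -0.4, -1.3]
finger_gap: 0.019
gripper_force: 60.0
```

Run:
```python
from h import *
rep();s=sensors.state();print(s["ft_torque"],s["eef_pos"])
p,d=snapshot("scene");tp,td=snapshot("top");np.savez("t5.npz",p=tp,X=cloud(td,camera_model("top")))
c=lambda a,k:cv2.resize(a[...,::-1],k,interpolation=cv2.INTER_CUBIC)
cv2.imwrite("pics/s5.png",np.hstack([c(p[190:310,200:340],(400,343)),c(tp[130:250,170:290],(400,343))]))
```

```text
t 15.2 grip [-0.2015 -0.0003] 0.2013 lean 21.9 f [ 0.4 -0.4 -1.3] gap 0.019003989941878702 j [ 0.06 -0.25  2.27  0.15  0.76 -1.94]
[-0.13928987  0.41926951  0.01883376] [0.49876625 0.09184912 0.18390172]
```

View pics/s5.png

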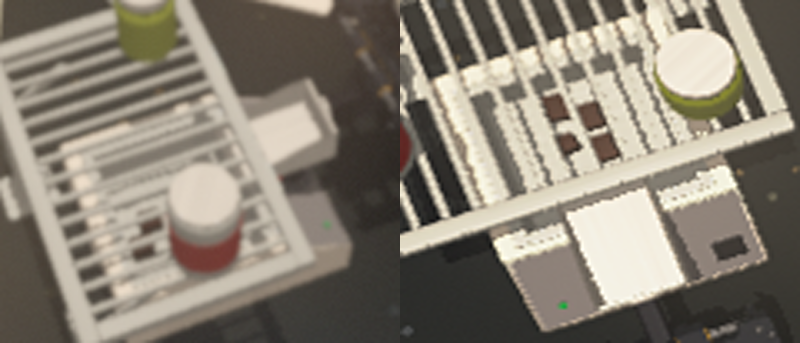

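The right crop shows all four lumps in the pan, at about (555,105), (592,115), (568,145) and (605,145), and the scoop is empty. I'll carry the scoop back to the board along the reverse arc.

Request:
arm_command --targets "0 0 -0.0335 0.0033 -0.0164 0 0;0 0 -0.035 0.0028 -0.0174 0 0;0 0 -0.0524 0.0031 -0.0263 0 0;0 0 -0.0524 0.0018 -0.0265 0 0;0 0 -0.0524 0.0004 -0.0266 0 0;0 0 -0.0524 -0.001 -0.0266 0 0;0 0 -0.0524 -0.0024 -0.0265 0 0;0 0 -0.0524 -0.0038 -0.0264 0 0;0 0 -0.0524 -0.0051 -0.0262 0 0;0 0 -0.0524 -0.0065 -0.026 0 0"

```text
time_s: 16.3
eef_pos: [0.493, -0.1544, 0.1848]
ee_rot: [0.072, 0.979, -0.014, 0.19]
ft_force: [0.0, 0.1, -2.9]
finger_gap: 0.0192
gripper_force: 60.0
```

Request:
arm_command --targets "0 0 -0.0524 -0.0079 -0.0256 0 0;0 0 -0.0524 -0.0092 -0.0252 0 0;0 0 -0.0524 -0.0105 -0.0247 0 0;0 0 -0.035 -0.0077 -0.0162 0 0;0 0 -0.0175 -0.0041 -0.008 0 0;0 0 0 0 0 0 0;0 0 0 0 0 0 0"

```text
time_s: 17.0
eef_pos: [0.4529, -0.2524, 0.1839]
ee_rot: [0.173, 0.966, -0.034, 0.187]
ft_force: [0.3, 0.8, -1.7]
finger_gap: 0.0189
gripper_force: 60.0
```

Run:
```python
from h import *
R=toolR(-20.4,22); go(np.array([.4526,-.2521,.0366]),R); rep()
p,d=snapshot("top");X=cloud(d,camera_model("top"))
# bowl-floor tilt of held scoop
f=np.array([.937,-.349]);l=np.array([.349,.937]);P=X.reshape(-1,3);o=np.array([.5505,-.289]);q=P[:,:2]-o;a=q@f;b=q@l
k=(abs(b)<.025)&(a>-.035)&(a<.05)&(P[:,2]>.12)&(P[:,2]<.22);print(k.sum(),np.polyfit(a[k],P[k,2],1),np.degrees(np.arctan(np.polyfit(a[k],P[k,2],1)[0])))
```

```text
t 17.0 dp [-0.0003  0.0003 -0.1473] rv [-0.0004 -0.0007 -0.001 ] j [-0.62 -0.23  2.25  0.15  0.75 -1.93] pos [ 0.4529 -0.2524  0.1839]
t 17.0 grip [-0.358 -0.305] 0.2012 lean 17.2 f [ 0.3  0.8 -1.7] gap 0.01892412022559549 j [-0.62 -0.23  2.25  0.15  0.75 -1.93]
470 [-0.01457032  0.16093882] -0.8347585316739106
```

Request:
arm_command --targets "0 0 0 0 0 -0.01 0;0 0 0 0 0 -0.02 0;0 0 0 0 0 -0.03 0;0 0 0 0 0 -0.03 0;0 0 0 0 0 -0.025 0;0 0 0 0 0 -0.015 0;0 0 0 0 0 -0.009 0;0 0 0 0 0 -0.003 0;0 0 0 0 0 -0.002 0;0 0 0 0 0 -0.001 0"

```text
time_s: 18.05
eef_pos: [0.4531, -0.253, 0.0395]
ee_rot: [0.173, 0.966, -0.034, 0.188]
ft_force: [-0.1, 0.4, -1.7]
finger_gap: 0.0198
gripper_force: 60.0
```

Request:
arm_command --targets "0 0 0 0 0 -0.001 0;0 0 0 0 0 0 0"

```text
time_s: 18.25
eef_pos: [0.4528, -0.2529, 0.0384]
ee_rot: [0.174, 0.966, -0.034, 0.188]
ft_force: [-0.2, -0.5, -1.9]
finger_gap: 0.0191
gripper_force: 60.0
```

Request:
arm_command --targets "0 0 0 0 0 -0.001 0;0 0 0 0 0 -0.0007 0;0 0 0 0 0 0 0"

```text
time_s: 18.55
eef_pos: [0.4526, -0.2528, 0.0366]
ee_rot: [0.174, 0.966, -0.034, 0.188]
ft_force: [-3.5, 1.3, 3.5]
finger_gap: 0.0195
gripper_force: 60.0
```

Request:
arm_command --targets "0 0 0 0 0 0 0.03;0 0 0 0 0 0 0.05;0 0 0 0 0 0 0.088;0 0 0 0 0 0 0.088;0 0 0 0 0 0 0.088;0 0 0 0 0 0 0.088;0 0 0 0 0 0 0.088;0 0 0 0 0 0 0.088;0 0 0 0 0 0 0.088"

```text
time_s: 19.45
eef_pos: [0.4523, -0.2525, 0.036]
ee_rot: [0.174, 0.966, -0.034, 0.187]
ft_force: [-0.0, -0.0, -0.6]
finger_gap: 0.0872
gripper_force: 0.0
```

Request:
arm_command --targets "0 0 0 0 0 0.015 0.088;0 0 0 0 0 0.03 0.088;0 0 0 0 0 0.04 0.088;0 0 0 0 0 0.04 0.088;0 0 0 0 0 0.04 0.088;0 0 0 0 0 0.03 0.088;0 0 0 0 0 0 0.088"

```text
time_s: 20.15
eef_pos: [0.4552, -0.2546, 0.2379]
ee_rot: [0.173, 0.965, -0.036, 0.193]
ft_force: [0.4, 0.1, 0.0]
finger_gap: 0.088
gripper_force: 0.0
```

Run:
```python
from h import *
m=camera_model("wrist");p,d=snapshot("wrist");X=cloud(d,m);br=p.astype(int).sum(2)/3
q=proj([.4385,-.2472,.066],m)[0].astype(int);print(q)
Z=X[...,2];k=(Z>.055)&(Z<.08)&(br<80)&(abs(X[...,0]-.44)<.1)&(abs(X[...,1]+.25)<.06);P=X[k];r=rect(P);print("handle",r,np.median(P[:,2]),k.sum())
tp,td=snapshot("top");X=cloud(td,camera_model("top"));P=X.reshape(-1,3);f=np.array([.937,-.349]);l=np.array([.349,.937]);o=np.array([.5505,-.289]);q=P[:,:2]-o;a=q@f;b=q@l
k=(abs(b)<.03)&(a>-.03)&(a<.05)&(P[:,2]<.1);print("floor",np.polyfit(a[k],P[k,2],1))
n=np.array([-.5*F[0],-.5*F[1],.866]);c=np.array([.583,.122,.085]);print(n,c+.165*n)
R=toolR(19.5,30);go(c+.165*n,R);rep()
np.savez("t6.npz",p=tp,X=X)
```

```text
[282 109]
handle (array([ 438.7, -248. ]), array([ 19.8, 109.5]), 69.45172882080078) 0.06582896882533283 2516
floor [0.00648624 0.01464854]
[-0.47132075 -0.16690343  0.866     ] [0.50523208 0.09446093 0.22789   ]
t 20.25 dp [ 0.0527  0.3472 -0.0039] rv [-4.000e-04 -1.416e-01  6.948e-01] j [-0.62 -0.27  2.2   0.13  0.85 -1.91] pos [ 0.4525 -0.2527  0.2317]
t 20.25 grip [-0.3585 -0.3051] 0.2491 lean 17.2 f [-0.2 -0.6 -0.1] gap 0.08805224605458797 j [-0.62 -0.27  2.2   0.13  0.85 -1.91]
```

Request:
arm_command --targets "0 0 0.069 0.0053 0.0347 0 0.088;0 0 0.069 0.0053 0.0347 0 0.088;0 0 0.069 0.0053 0.0347 0 0.088;0 0 0.0695 0.0053 0.0347 0 0.088;0 0 0.0695 0.0053 0.0347 -0.001 0.088;0 0 0.0695 0.0053 0.0347 -0.001 0.088;0 0 0.0695 0.0053 0.0347 -0.001 0.088;0.023 -0.0655 0.0695 0.0053 0.0347 -0.001 0.088;0.024 -0.067 0.0695 0.0053 0.0347 0 0.088;0 0 0.0695 0.005 0.0347 0 0.088"

```text
time_s: 21.25
eef_pos: [0.5014, 0.0955, 0.2219]
ee_rot: [-0.162, 0.953, 0.054, 0.25]
ft_force: [-0.7, -0.6, 0.2]
finger_gap: 0.0877
gripper_force: 0.0
```

Request:
arm_command --targets "0 0 0 0 0 0 0.088;0 0 0 0 0 0 0.088"

```text
time_s: 21.45
eef_pos: [0.5037, 0.0947, 0.2245]
ee_rot: [-0.161, 0.953, 0.053, 0.251]
ft_force: [-0.6, 0.2, -0.9]
finger_gap: 0.0878
gripper_force: 0.0
```

Run:
```python
from h import *
c=np.array([.583,.122,.085]);n=np.array([-.4713,-.1669,.866]);R=toolR(19.5,30);go(c+.165*n,R);rep()
m=camera_model("wrist");p,d=snapshot("wrist");X=cloud(d,m);np.savez("w7.npz",p=p,X=X,**{k:np.array(v) for k,v in m.items()})
print("dial px",proj([c,c+.042*n],m))
cv2.imwrite("pics/w7.png",p[:,:,::-1])
```

```text
t 21.45 dp [ 0.0015 -0.0003  0.0034] rv [-0.0175 -0.0116 -0.0001] j [ 0.02 -0.35  2.31  0.26  0.72 -2.04] pos [0.5037 0.0947 0.2245]
t 21.45 grip [-0.1981  0.0005] 0.2407 lean 29.7 f [-0.6  0.2 -0.9] gap 0.08777819818434529 j [ 0.02 -0.35  2.31  0.26  0.72 -2.04]
dial px [[276.91987028 198.30501071]
 [277.23712918 208.59774694]]
```

View pics/w7.png

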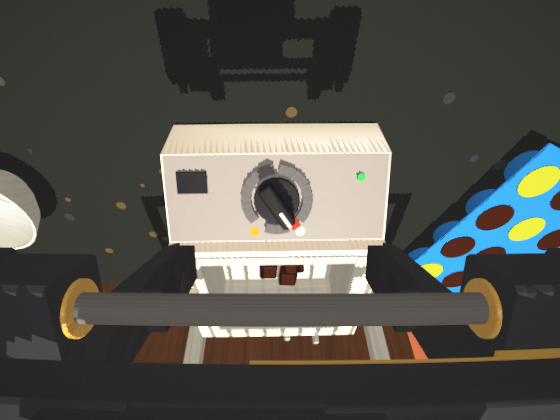

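The wrist view shows the dial centred at (277,200) in its steel ring. The white pointer and red lug point to (298,228), next to the white mark, and the orange mark is at (254,231). I'll fit the panel plane, the ring and the bar numerically.

Run:
```python
from h import *
z=np.load("w7.npz");X=z["X"];p=z["p"].astype(int);br=p.sum(2)/3;ok=~np.isnan(X[...,0])
M=np.zeros(br.shape,bool);M[158:236,172:382]=1;M[150:240,232:322]=0;M[165:198,172:212]=0
P=X[M&ok];c=np.median(P,0)
for i in range(5):
    c=P.mean(0);n=np.linalg.svd(P-c,full_matrices=False)[2][2];n*=np.sign(n[2]);P=P[abs((P-c)@n)<.002]
print("n",n,np.degrees(np.arccos(n[2])),"yaw",np.degrees(np.arctan2(-n[1],-n[0])),"z at nominal",len(P))
u=np.array([0,0,1])-n[2]*n;u/=np.linalg.norm(u);v=np.cross(n,u)
c0=np.array([.583,.122,.085]);c0=c0-((c0-c)@n)*n;print("c0 on plane",c0)
D=(X-c0);h=D@n;a=D@u;b=D@v;W=np.zeros_like(M);W[145:250,225:330]=1
ring=W&ok&(h>.004)&(h<.010)&(np.hypot(a,b)<.045);print("ring pts",ring.sum())
q=np.c_[a[ring],b[ring]]*1000;(ec,r)=cv2.minEnclosingCircle(q.astype(np.float32));print("enc",ec,r)
# robust: percentiles by circle fit on outer boundary
ang=np.arctan2(q[:,1]-ec[1],q[:,0]-ec[0]);rad=np.hypot(q[:,0]-ec[0],q[:,1]-ec[1]);O2=[]
for t in np.linspace(-np.pi,np.pi,49)[:-1]:
    k=abs((ang-t+np.pi)%(2*np.pi)-np.pi)<.065
    if k.sum()>2 and rad[k].max()>32: O2.append(q[k][rad[k].argmax()])
O2=np.array(O2);A=np.c_[2*O2,np.ones(len(O2))];s=np.linalg.lstsq(A,(O2**2).sum(1),rcond=None)[0];print("circ",s[:2],np.sqrt(s[2]+s[0]**2+s[1]**2),len(O2))
bar=W&ok&(h>.034)&(h<.05)&(np.hypot(a,b)<.04);qb=np.c_[a[bar],b[bar]]*1000;print("bar",cv2.minAreaRect(qb.astype(np.float32)),bar.sum(),np.median(h[bar]),qb.mean(0))
w=np.linalg.svd(qb-qb.mean(0),full_matrices=False)[2][0];w*=np.sign(w[0]);print("bar ang rad from u",np.arctan2(w[1],w[0]))
cc=c0+s[0]*u/1000+s[1]*v/1000;print("dial centre",cc);np.savez("dial.npz",cc=cc,n=n,u=u,v=v)
mm={k:z[k] for k in("intrinsics","distortion","R","t")};print("ring px",proj(cc,mm))
```

```text
n [-0.46576186 -0.16452023  0.86948202] 29.601497494839514 yaw 19.454657227751973 z at nominal 7920
c0 on plane [0.58248588 0.1218184  0.08595976]
ring pts 1745
enc (-0.26834264397621155, -0.51812344789505) 36.03790283203125
circ [-0.47255325 -0.59423294] 35.71003194546823 45
bar ((-0.9789676666259766, -0.4930706024169922), (42.88371276855469, 14.205968856811523), 34.39677810668945) 736 0.04065321341511493 [-1.94435301 -0.51987505]
bar ang rad from u 0.6065526829762424
dial centre [0.58229638 0.12112125 0.08572634]
ring px [[276.34050948 198.1062065 ]]
```

Request:
arm_command --targets "0.07 0.0248 -0.129 0 0 0 0.088;0.07 0.0248 -0.129 0 0 0 0.088;0.07 0.0248 -0.129 0 0 0 0.088;0.07 0.0248 -0.129 0 0 0 0.088;0.07 0.0248 -0.129 0 0 0 0.088;0.07 0.0248 -0.129 0 0 0 0.088;0.07 0.0248 -0.129 0 0 0 0.088;0.07 0.0248 -0.129 0 0 0 0.088;0.07 0.0248 -0.129 0 0 0 0.088;0.07 0.0248 -0.129 0 0 0 0.088"

```text
time_s: 22.5
eef_pos: [0.5048, 0.093, 0.2263]
ee_rot: [0.531, 0.805, 0.212, 0.16]
ft_force: [-0.1, -0.4, -0.2]
finger_gap: 0.0882
gripper_force: 0.0
```

Request:
arm_command --targets "0.07 0.0248 -0.129 0 0 0 0.088;0.07 0.0248 -0.129 0 0 0 0.088;0.07 0.0248 -0.129 0 0 0 0.088;0.07 0.0248 -0.129 0 0 0 0.088;0.07 0.0248 -0.129 0 0 0 0.088;0.07 0.0248 -0.129 0 0 0 0.088;0.07 0.0248 -0.129 0 0 0 0.088;0 0 0 0 0 0 0.06;0 0 0 0 0 0 0.06;0 0 0 0 0 0 0.06"

```text
time_s: 23.5
eef_pos: [0.5049, 0.0939, 0.2267]
ee_rot: [0.861, 0.437, 0.259, 0.041]
ft_force: [0.7, 0.3, 0.4]
finger_gap: 0.066
gripper_force: 0.0
```

```bash
cat >> h.py <<'E'
def dialR(phi):
    R=toolR(19.5,30); n=-R[:,2]; return Ro.from_rotvec(n*phi).as_matrix()@R
N=-toolR(19.5,30)[:,2]; CC=np.array([.5823,.1211,.0857])
def dial(phi,h):   # target: TCP at height h above panel on axis
    s=sensors.state();R=Ro.from_quat(s["ee_rot"]).as_matrix()
    go(CC+h*N,dialR(phi)); d=s["eef_pos"]-CC;B=toolR(19.5,30)
    print("h",d@N,"up,left off",-d@B[:,0],d@B[:,1],"f.n",s["ft_force"]@N,"f",s["ft_force"].round(1),"tq",(s["ft_torque"]@N).round(3),"gap",s["finger_gap"],"gf",s["gripper_force"])
E
python3 - <<'E'
from h import *
dial(.6-np.pi,.080)
dial(.6-np.pi,.0175)
E
```

```text
t 23.5 dp [ 0.0397  0.0139 -0.0717] rv [0.0099 0.0115 0.005 ] j [ 0.05 -0.37  2.31  0.21  0.69  0.55] pos [0.5049 0.0939 0.2267]
h 0.1631325930712857 up,left off -0.0005327965943612012 0.00017730689549956546 f.n -0.06198150045651846 f [0.7 0.3 0.4] tq 0.033 gap 0.06599079450829069 gf 0.0
t 23.5 dp [ 0.0691  0.0243 -0.1259] rv [0.0099 0.0115 0.005 ] j [ 0.05 -0.37  2.31  0.21  0.69  0.55] pos [0.5049 0.0939 0.2267]
h 0.1631325930712857 up,left off -0.0005327965943612012 0.00017730689549956546 f.n -0.06198150045651846 f [0.7 0.3 0.4] tq 0.033 gap 0.06599079450829069 gf 0.0
```

Request:
arm_command --targets "0.005 0.006 0.0025 0.0138 0.0049 -0.0252 0.055;0.005 0.0055 0.0025 0.0138 0.0049 -0.0252 0.05;0 0 0 0.0138 0.0049 -0.0252 0.05;0 0 0 0.009 0.0032 -0.0164 0.05;0 0 0 0 0 0 0.05;0 0 0 0 0 0 0.05"

```text
time_s: 24.1
eef_pos: [0.5551, 0.1123, 0.1347]
ee_rot: [0.861, 0.437, 0.256, 0.033]
ft_force: [0.1, 0.6, 0.7]
finger_gap: 0.05
gripper_force: 0.0
```

Run:
```python
from h import *
dial(.6-np.pi,.0175)
```

```text
t 24.1 dp [ 0.019   0.0059 -0.0338] rv [-0.0009 -0.0011  0.0004] j [ 0.08 -0.12  2.31  0.3   0.46  0.47] pos [0.5551 0.1123 0.1347]
h 0.05670627329827498 up,left off -0.00028105506638714806 0.0007620536528230581 f.n 0.4792316606728891 f [0.1 0.6 0.7] tq -0.018 gap 0.05001172267242302 gf 0.0
```

Aligned. I'll move in and grip, with enough time for the fingers to close.

Request:
arm_command --targets "0 0 0 0.0063 0.002 -0.0112 0.05;0 0 0 0.0063 0.002 -0.0112 0.05;0 0 0 0.0045 0.0015 -0.008 0.05;0 0 0 0.0019 0.0004 -0.0034 0.05;0 0 0 0 0 0 0.05"

```text
time_s: 24.6
eef_pos: [0.5744, 0.1182, 0.1014]
ee_rot: [0.861, 0.437, 0.257, 0.033]
ft_force: [0.7, 0.1, 0.6]
finger_gap: 0.0502
gripper_force: 0.0
```

Run:
```python
from h import *
dial(.6-np.pi,.0175)
```

```text
t 24.6 dp [-0.0004 -0.0001 -0.0006] rv [-0.0013  0.0001  0.001 ] j [ 0.09 -0.03  2.3   0.35  0.38  0.43] pos [0.5744 0.1182 0.1014]
h 0.017805096730631877 up,left off 0.0006092821155933197 -6.843021009083619e-05 f.n 0.16185905990128574 f [0.7 0.1 0.6] tq 0.034 gap 0.05016039936434863 gf 0.0
```

Request:
arm_command --targets "0 0 0 0 0 0 0;0 0 0 0 0 0 0;0 0 0 0 0 0 0;0 0 0 0 0 0 0;0 0 0 0 0 0 0;0 0 0 0 0 0 0;0 0 0 0 0 0 0;0 0 0 0 0 0 0" --squeeze 30

```text
time_s: 25.4
eef_pos: [0.5745, 0.1183, 0.1014]
ee_rot: [0.861, 0.437, 0.257, 0.033]
ft_force: [-2.7, -1.2, 2.8]
finger_gap: 0.0138
gripper_force: 30.0
```

Run:
```python
from h import *
dial(.6-np.pi,.0175+.0125)
```

```text
t 25.4 dp [-0.0063 -0.0022  0.0102] rv [-0.0014  0.0003  0.0012] j [ 0.09 -0.03  2.3   0.35  0.38  0.43] pos [0.5745 0.1183 0.1014]
h 0.017786181718544722 up,left off 0.0006557373229110104 -7.277024074523603e-05 f.n 3.8562143222053495 f [-2.7 -1.2  2.8] tq -0.037 gap 0.013763465424789244 gf 30.00055401585996
```

Gripped with the gap at 14 mm, which matches the bar. Now I'll pull out 12 mm.

Request:
arm_command --targets "0 0 0 -0.0016 -0.0006 0.0026 0;0 0 0 -0.0016 -0.0006 0.0026 0;0 0 0 -0.0016 -0.0005 0.0026 0;0 0 0 -0.0011 -0.0003 0.0026 0;0 0 0 0 0 0 0;0 0 0 0 0 0 0"

```text
time_s: 26.0
eef_pos: [0.5686, 0.1162, 0.1121]
ee_rot: [0.861, 0.437, 0.257, 0.033]
ft_force: [0.1, 0.7, 2.1]
finger_gap: 0.0137
gripper_force: 30.0
```

Run:
```python
from h import *
dial(.6-np.pi,.0298)
print(N*-.12)
```

```text
t 26.0 dp [-0.0004 -0.0001 -0.0006] rv [-0.0014  0.0007  0.0012] j [ 0.08 -0.06  2.3   0.33  0.4   0.44] pos [0.5686 0.1162 0.1121]
h 0.03012087601969266 up,left off 0.0006430991569262717 -5.761900569971421e-05 f.n 1.6173317117341808 f [0.1 0.7 2.1] tq 0.054 gap 0.01367386955096281 gf 30.000510988757014
[ 0.05655849  0.02002841 -0.10392305]
```

Request:
arm_command --targets "0.0566 0.02 -0.1039 0 0 0 0;0.0566 0.02 -0.1039 0 0 0 0;0.0566 0.02 -0.1039 0 0 0 0"

```text
time_s: 26.3
eef_pos: [0.5687, 0.1162, 0.1119]
ee_rot: [0.926, 0.273, 0.259, -0.014]
ft_force: [0.1, -0.5, 2.3]
finger_gap: 0.0139
gripper_force: 30.0
```

Run:
```python
from h import *
dial(.6-np.pi-.36,.0298)
```

```text
t 26.3 dp [-0.0004 -0.0001 -0.0004] rv [-0.0037  0.      0.0054] j [ 0.08 -0.06  2.3   0.33  0.4   0.81] pos [0.5687 0.1162 0.1119]
h 0.029975732935829842 up,left off 0.0005757620418466655 -2.6669585761013477e-05 f.n 2.0444865086055612 f [ 0.1 -0.5  2.3] tq 0.054 gap 0.013922722173251164 gf 29.996840567328036
```

Request:
arm_command --targets "0.0566 0.02 -0.1039 0 0 0 0;0.0566 0.02 -0.1039 0 0 0 0;0.0566 0.02 -0.1039 0 0 0 0;0.0566 0.02 -0.1039 0 0 0 0;0.0566 0.02 -0.1039 0 0 0 0;0.0566 0.02 -0.1039 0 0 0 0;0.0566 0.02 -0.1039 0 0 0 0;0 0 0 0 0 0 0;0 0 0 0 0 0 0"

```text
time_s: 27.2
eef_pos: [0.5686, 0.1164, 0.1119]
ee_rot: [0.958, -0.125, 0.232, -0.117]
ft_force: [0.2, 2.0, 2.9]
finger_gap: 0.0137
gripper_force: 30.0
```

Run:
```python
from h import *
dial(.6-np.pi-1.2,.0175)
```

```text
t 27.2 dp [ 0.0054  0.0018 -0.011 ] rv [ 0.      0.0017 -0.0009] j [ 0.08 -0.06  2.31  0.33  0.4   1.64] pos [0.5686 0.1164 0.1119]
h 0.029911760273764326 up,left off 0.0005829801783097562 0.00012695510443619384 f.n 2.0826460729777487 f [0.2 2.  2.9] tq -0.073 gap 0.01372487940286506 gf 30.000372673384845
```

Request:
arm_command --targets "0 0 0 0.0014 0.0005 -0.0026 0;0 0 0 0.0014 0.0005 -0.0026 0;0 0 0 0.0014 0.0005 -0.0026 0;0 0 0 0.0014 0.0005 -0.0026 0;0 0 0 0.0005 0.0002 -0.0009 0;0 0 0 0 0 0 0"

```text
time_s: 27.8
eef_pos: [0.5746, 0.1185, 0.1012]
ee_rot: [0.958, -0.125, 0.231, -0.118]
ft_force: [-10.4, -1.9, 16.3]
finger_gap: 0.0136
gripper_force: 30.0
```

Run:
```python
from h import *
dial(.6-np.pi-1.2,.0175)
```

```text
t 27.8 dp [-0.0005 -0.0003 -0.0003] rv [-0.0009  0.001   0.0005] j [ 0.09 -0.02  2.3   0.35  0.38  1.63] pos [0.5746 0.1185 0.1012]
h 0.01749807523238569 up,left off 0.0006515968936941464 9.786841297353133e-05 f.n 19.376147160447072 f [-10.4  -1.9  16.3] tq -0.053 gap 0.013646737974801414 gf 30.002946658059955
```

Request:
arm_command --targets "0 0 0 0 0 0 0.02;0 0 0 0 0 0 0.05;0 0 0 0 0 0 0.05;0 0 0 0 0 0 0.05;0 0 0 0 0 0 0.05;0 0 0 0 0 0 0.05;0 0 0 0 0 0 0.05"

```text
time_s: 28.5
eef_pos: [0.5746, 0.1184, 0.1002]
ee_rot: [0.958, -0.126, 0.231, -0.118]
ft_force: [0.2, -0.0, -0.6]
finger_gap: 0.0499
gripper_force: 0.0
```

Request:
arm_command --targets "0 0 0 -0.0047 -0.0017 0.0087 0.05;0 0 0 -0.0118 -0.0042 0.0216 0.05;0 0 0 -0.0165 -0.0058 0.0303 0.05;0 0 0 -0.0165 -0.0058 0.0303 0.05;0 0 0 -0.0165 -0.0058 0.0303 0.05;0 0 0 0 0 0 0.05;0 0 0 0 0 0 0.05"

```text
time_s: 29.2
eef_pos: [0.5089, 0.095, 0.2231]
ee_rot: [0.957, -0.126, 0.233, -0.118]
ft_force: [-0.6, -0.8, -0.1]
finger_gap: 0.0498
gripper_force: 0.0
```

Run:
```python
from h import *
rep()
z=np.load("dial.npz");cc,n,u,v=(z[k] for k in("cc","n","u","v"))
for cam in("wrist","top"):
    m=camera_model(cam);p,d=snapshot(cam);X=cloud(d,m);D=X-cc;h=D@n;a=D@u;b=D@v;rr=np.hypot(a,b)
    pl=(rr>.038)&(rr<.06)&(abs(h)<.006)&(abs(a)<.035);h0=np.nanmedian(h[pl]) if pl.any() else 0
    k=(rr<.03)&(h-h0>.03)&(h-h0<.07)
    if k.sum()<10: print(cam,"few",k.sum());continue
    q=np.c_[a[k],b[k]]*1000;w=np.linalg.svd(q-q.mean(0),full_matrices=False)[2][0];w*=np.sign(w[0]);print(cam,k.sum(),"plane",h0,"bar h",np.median(h[k])-h0,"ang",np.arctan2(w[1],w[0]),cv2.minAreaRect(q.astype(np.float32)))
    P=p.astype(int);red=(rr<.04)&(P[...,0]>150)&(P[...,1]<70)&(P[...,2]<70);print("red lug ang",np.arctan2(b[red].mean(),a[red].mean()),red.sum())
    if cam=="top":
        L=loc(X);dk=(X[...,2]>.03)&(X[...,2]<.07)&(abs(L[...,0]-.035)<.08)&(abs(L[...,1])<.085)&(P.sum(2)/3<80);print("lump px in pan",dk.sum())
        Y=X.reshape(-1,3);qq=Y[:,:2]-[.5505,-.289];A=qq@[.937,-.349];B=qq@[.349,.937];k=(abs(B)<.03)&(A>-.03)&(A<.05)&(Y[:,2]<.1);print("scoop floor",np.polyfit(A[k],Y[k,2],1))
```

```text
t 29.2 grip [-0.1933 -0.0007] 0.2393 lean 30.2 f [-0.6 -0.8 -0.1] gap 0.049819404183854644 j [ 0.04 -0.35  2.31  0.24  0.69  1.73]
wrist 751 plane 0.00019338483745778905 bar h 0.04061001175604582 ang -0.5949812035349864 ((0.7255182266235352, 0.3279075622558594), (13.514115333557129, 42.26111602783203), 55.734596252441406)
red lug ang -0.5963191180506734 130
top 71 plane -0.000673529767329246 bar h 0.03976305878596327 ang -0.6284131919266337 ((0.9522371292114258, -0.4681358337402344), (14.952195167541504, 43.758399963378906), 55.63034439086914)
red lug ang -0.5994861383584037 13
lump px in pan 131
scoop floor [0.00032104 0.01476319]
```

```bash
python3 -c "
from rig import robot; print(robot.close_job())"
```

```text
the job is handed in; nothing more can be done
None
```

The job is handed in at about 29 s: all four lumps are in the pan, the dial is at the orange mark and fully home, and the scoop is upright on the board about 23 mm behind where it started, because my first grip attempt slid it.

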